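# File the edge of a fired clay tile in the pottery studio

## Robot

A 6-joint arm with a two-finger parallel gripper is mounted at the origin on the work surface. World frame = base frame: x ahead of the robot, y to its left, z up, the work surface at z = 0. Lengths are in mm, angles in rad, forces in N, time in s.
With the tool pointing down it reaches from about 400 to 925 mm from the base axis. Payload 12.5 kg.
Tool frame: the origin (TCP) lies between the finger pads; the fingertips stand 19 mm ahead of it and the grasp point (between the pads) is the TCP (env.nose_length is the distance from the TCP to the fingertips, in mm); z points along the fingers, y is the line along which they close (so a half turn about z gives the same grasp; the last joint's range is limited). The gripper opens to 95 mm and grips with 3 to 60 N. Pads are 20 mm wide; open, the fingers measure 119 mm over their backs; the gripper's body (75 mm by 180 mm) begins 59 mm behind the grasp point.
Start: joints at [-0.106, 0.491, 1.559, -0, 1.092, -0.106], TCP at [625.016, 0.021, 233.661] pointing down, gripper open.
Joint ranges: [-3.1, 3.1], [-0.84, 2.19], [0.05, 2.79], [-1.13, 4.28], [0.06, 2.93], [-2.69, 2.69]. Speed limits (rad/s): [2.22, 2.22, 2.79, 3.14, 3.14, 3.14].

## Interface

Orientations are given as [roll, pitch, yaw] about the fixed x, y, z axes, in that order (R = Rz(yaw) Ry(pitch) Rx(roll)).
In Python, from cell import env gives the robot as it stands. The module is installed in compiled form; this text tells all that it offers.
- The arm moves only by the tool drive_tool, never from a script. Its argument "rows" is a list that holds one entry, the list of rows, each a list of 7 numbers: the shift along the tool's x, y, z scaled (see below), then the turn, a rotation vector about the tool's x, y, z scaled (see below), then the opening, from 0 (shut) to 1 (fully open). In form: [[[tx, ty, tz, ax, ay, az, jaw], ...]]. A call has 1 to 5 rows; each row shifts and turns the commanded pose from where the row before left it, along the tool's axes as they then stand; what a row does not reach is not made up. The controller multiplies each number of a shift by 250 mm and each number of a turn by 180 degrees. A row lasts 1/8 s, in which the tool goes at most 62.5 mm and 10.7 degrees, less where a joint would pass 70% of its speed; a pose out of reach is approached as far as the arm can. A call with a number of a shift or a turn outside -1 to 1 is refused whole. A call with a gripper value outside its range is refused whole. The fingers move at their own pace and stop on an object; the grip force is fixed at half the most. Time passes only in rows, so rows that do not move let the fingers close. It gives the time, the measured TCP pose, the force, the opening and the grip force at its end, in the units of the state.
- env.state(): the state, without advancing time (a new reading comes with each control period).
- env.read_camera(name): name is "scene" or "side" or "wrist"; returns a dict with "color" (480x640x3 uint8, blue, green, red), "camera_matrix" (3x3 intrinsics, pixels), "pose" (4x4, takes a point from camera to world coordinates). Camera axes: x right, y up, looking along -z (the intrinsics and any distortion apply to the point x, -y, -z); pixel columns grow to the right and rows downward; lengths in mm; the calibration is good to about 2 mm. A picture is of the moment at which its call begins. There is no depth.
- env.job_done(): hands the job in; it is judged then, once.
Trained networks look in a picture, given as the dict that the camera call returned (one of the last four; its "shot" number tells which), for a name from the list of things; names that differ only in an ending like _2 or _b are one class to them, and where a whole thing is asked for, a point or a joint stands for the part that bears it (a point fixed in the world has none). Each returns a list of dicts, best first, with "score" (0 to 1); they miss things now and then, are a little off and sometimes report something else, mostly with a low value. They report only what shows in the picture. A call takes as long as a camera call. They do not tell look-alikes from the thing itself.
- env.search_frame(name, picture): "at" ([x, y, z] in mm, in the coordinates of the camera as it stood for that picture, good to about 4 mm: the middle of the surface that is visible of it).
- env.place_of(name, picture): "at" ([x, y, z] in mm, in the coordinates of the camera as it stood for that picture, good to about 4 mm: a listed point, or the origin of a listed thing).
The state is a dict: "t": time; "joints": joint angles; "qvel": joint speeds; "tau": joint torques, N m; "eef_pos": TCP position; "tcp_rot": TCP orientation; "ft_force": force on the tool from outside, world axes, zero at the start; "moment": the same for the moment, N m; "opening": opening from 0.0 (shut) to 1.0 (fully open); "grip_force": force on a finger pad.
Only numpy, scipy, OpenCV 4.12 (cv2) and the standard library are available. Lean on these libraries where they do the work, as an engineer would, in place of code of your own. Each camera call takes 0.05 s, during which the arm holds its last target. There are 200 camera calls.

## Task

Take the file with the blue grip and dress the top edge of the clay tile in the jig with at least two level forward strokes, yellow toe first, towards the red stop, square across the middle of the edge, so that in each stroke the edge passes from under the front half of the blade to well under the rear half. Lift the file clear of the tile at the end of each stroke and carry it back in the air, so that the sled is never dragged back from the red stop. Then set the file down flat on the spot where it lay and let go; leave the orange file alone.

Things in the scene. Friction and masses are not known exactly. Their poses are not given: they have to be found in the camera images.
- file: The file to use, about 0.3 kg, lying flat on the table. Dark steel blade 170 x 32 x 8 mm, on its middle an upright blue grip 60 mm long (x), 24 mm wide (y), from 8 to 60 mm above the underside; pinch it from above across the 24 mm. Origin: centre of the underside (the cutting face); x along the blade to its toe, the last 18 mm painted yellow; z up.
- spare: The file to leave alone: same shape, size, origin and axes, but with an orange grip. The two lie 140 to 280 mm apart, either one in either place.
- tile: Dark clay tile 12 mm thick (x), 84 mm wide (y), clamped upright on a wooden sled in the jig; pale strip on its top edge. Origin: middle of the top edge, 95 mm above the table; y along the edge; x, level, across it towards the red stop: the forward direction. Wooden cheeks beside it end 25 mm below the edge. The sled slides easily along x (0.6 N, no spring), up to 40 mm back.
- jig: Plywood base 220 x 130 x 20 mm fixed to the table, with two rails along x and at its +x end a red stop board 130 mm wide, 60 mm high, 46 mm ahead of the tile. Origin: on the table, right under the tile's origin when the sled is on its stop, as it starts; x towards the stop, parallel to the tile's x. A file dragged back on the tile pulls the sled off the stop.
There are look-alikes about, which are no part of the job. What is shaped like the file but green or pink is not meant.

How it is judged (in metres and radians):
On the way, in this order (a step that is already met when the one before it is completed fails the run):
1. first stroke: the file is laid level on the middle of the tile's top edge, toe towards the red stop, the edge under the part of the blade ahead of the grip (contact force between file and tile above 1 N and angle between file's own z axis and vertical below 0.26 rad and angle between the x axis of file and the x axis of tile, either way round below 0.35 rad and y of file in the frame of tile between -0.022 and 0.022 m and x of tile in the frame of file above 0.015 m), for 0.04 s.
2. first stroke: the file, still pressing on the edge, has come forward until the edge is under the grip's middle (contact force between file and tile above 1 N and angle between file's own z axis and vertical below 0.26 rad and angle between the x axis of file and the x axis of tile, either way round below 0.35 rad and y of file in the frame of tile between -0.022 and 0.022 m and x of tile in the frame of file between -0.01 and 0.005 m).
3. first stroke: the file, still pressing on the edge, has been pushed forward until the edge is under the part behind the grip's middle (contact force between file and tile above 1 N and angle between file's own z axis and vertical below 0.26 rad and angle between the x axis of file and the x axis of tile, either way round below 0.35 rad and y of file in the frame of tile between -0.022 and 0.022 m and x of tile in the frame of file below -0.015 m), for 0.04 s.
4. first stroke: the file is lifted at least 12 mm clear of the edge at the forward end of the stroke (z of tile in the frame of file below -0.012 m and x of tile in the frame of file below 0 m), for 0.04 s.
5. second stroke: the file is laid level on the middle of the tile's top edge, toe towards the red stop, the edge under the part of the blade ahead of the grip (all of step 1), for 0.04 s.
6. second stroke: the file, still pressing on the edge, has come forward until the edge is under the grip's middle (all of step 2).
7. second stroke: the file, still pressing on the edge, has been pushed forward until the edge is under the part behind the grip's middle (all of step 3), for 0.04 s.
8. second stroke: the file is lifted at least 12 mm clear of the edge at the forward end of the stroke (all of step 4), for 0.04 s.
9. the file is set down, still held in the fingers, on the spot where it lay (height (world z) of file below 0.012 m and distance of file from where it was at the start of the episode below 0.04 m and contact force between the fingers and file above 1 N), for 0.04 s.
At the end, for the whole second after the job is handed in: The blue-gripped file lies flat on the table (within about 6 degrees), at rest, within 40 mm of where it started; the orange file has not moved by 20 mm; the sled is within 10 mm of its stop (distance of file from where it was at the start of the episode below 0.04 m and angle between file's own z axis and vertical below 0.1 rad and height (world z) of file below 0.006 m and linear speed of file below 0.02 m/s and distance of spare from where it was at the start of the episode below 0.02 m and x of tile in the frame of jig above -0.01 m); the robot touches nothing.
It fails at once if the sled is dragged back 10 mm or more from its stop (x of tile in the frame of jig below -0.01 m).
It fails at once if the orange file is moved by 20 mm or more (distance of spare from where it was at the start of the episode above 0.02 m).
It also fails if it takes over 58 s, if anything falls off the work surface, if the arm or the gripper's body presses on something with over 40 N, if the wrist force passes 120 N, or if a joint passes its speed limit or range.

## Working session

There is one attempt and no reset: what is moved stays moved. The work goes in short steps, Python scripts to look and compute and a tool call to move; the robot and the scene stay as the last step left them, time stands still between calls to the robot, and variables do not carry over. Pictures are saved under pics/ and viewed, at most 10 in all, crops included, and the job is handed in when it is done.

Besides the shell and the picture viewer there is one more tool, called after "Call:" as name(argument=value, ...), one argument or row to a line, values as JSON. drive_tool: Moves the arm, as the interface text tells. Its arguments: {"type":"object","properties":{"rows":{"type":"array","items":{"type":"array","items":{"type":"array","items":{"type":"number","minimum":-1,"maximum":1}}}}},"required":["rows"]}

```bash
mkdir -p pics
cat > h.py <<'E'
import numpy as np, cv2
from cell import env
def w(p,a): return (np.array(p['pose'])@np.r_[a,1])[:3]
def px(p,X):
    c=np.linalg.inv(p['pose'])@np.r_[X,1]; v=np.array(p['camera_matrix'])@np.array([c[0],-c[1],-c[2]]); return v[:2]/v[2]
def back(p,u,z):  # pixel -> world at height z
    d=np.linalg.inv(p['camera_matrix'])@np.array([u[0],u[1],1.]); d=np.array(p['pose'])[:3,:3]@np.array([d[0],-d[1],-d[2]])
    o=np.array(p['pose'])[:3,3]; return o+d*(z-o[2])/d[2]
E
python3 - <<'E'
from h import *
ims=[]
for c in ["scene","side"]:
    p=env.read_camera(c); cv2.imwrite(f'pics/{c}.png',p['color'])
    print(c,p.keys(),np.round(p['pose'],2).tolist(),np.round(p['camera_matrix']).tolist())
    for n in ["file","tile","jig"]:
        for r in env.place_of(n,p): 
            X=w(p,r['at']); print(n,round(r['score'],2),X.round(),px(p,X).round())
print(env.state())
E
```

```text
scene dict_keys(['color', 'camera_matrix', 'pose', 'shot']) [[-0.18, -0.66, 0.72, 1188.69], [0.98, -0.13, 0.13, 65.85], [0.01, 0.74, 0.68, 758.5], [0.0, 0.0, 0.0, 1.0]] [[546.0, 0.0, 313.0], [0.0, 546.0, 240.0], [0.0, 0.0, 1.0]]
file 0.84 [ 542. -328.    0.] [169. 281.]
file 0.69 [ 356. -212.    1.] [254. 225.]
file 0.55 [348.  -3.  -1.] [352. 236.]
tile 0.88 [570. 155.  96.] [434. 294.]
jig 0.91 [573. 153.   0.] [425. 332.]
side dict_keys(['color', 'camera_matrix', 'pose', 'shot']) [[0.76, 0.43, -0.49, -1.76], [-0.65, 0.48, -0.58, -617.21], [-0.02, 0.76, 0.65, 700.67], [0.0, 0.0, 0.0, 1.0]] [[480.0, 0.0, 320.0], [0.0, 480.0, 232.0], [0.0, 0.0, 1.0]]
file 0.93 [ 550. -324.    3.] [447. 313.]
file 0.79 [ 353. -209.    2.] [327. 333.]
file 0.67 [350.  -7.   4.] [260. 273.]
tile 0.87 [575. 155.  96.] [295. 163.]
jig 0.88 [575. 153.   2.] [297. 196.]
{'t': 0.4, 'joints': array([-1.05540118e-01,  4.90983306e-01,  1.55899718e+00,  2.69334457e-05,
        1.09172122e+00, -1.05624427e-01]), 'qvel': array([-7.11855952e-04, -2.13281661e-03, -1.73733014e-03,  3.08611176e-04,
        3.63591747e-03, -4.91236052e-05]), 'tau': array([-8.84534275e-04, -6.11916661e+01, -2.58177173e+01,  6.92259078e-02,
        4.53139131e-02, -1.28902819e-06]), 'eef_pos': array([6.24967593e+02, 6.96601300e-02, 2.33575653e+02]), 'tcp_rot': array([-3.14148673e+00, -3.52639972e-05,  1.57086822e+00]), 'ft_force': array([ 0.23520578, -0.1703339 , -0.25406395]), 'moment': array([ 0.0391169 , -0.01907404, -0.01958719]), 'grip_force': 0.0, 'opening': 1.0003700318577535}
```

View pics/scene.png

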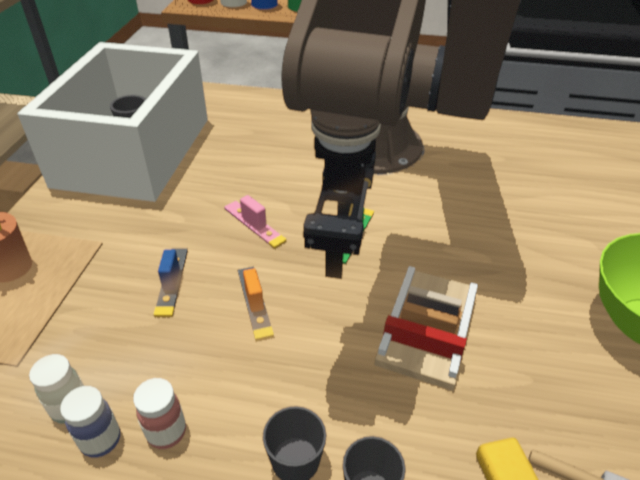

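View pics/side.png

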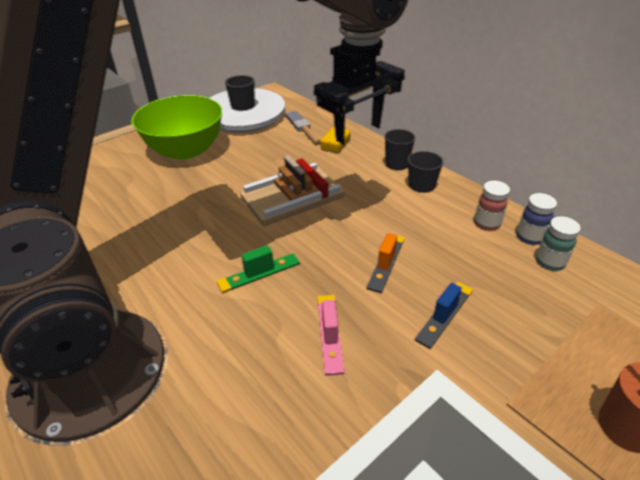

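Scene picture, candidates: blue file (170,280), orange (255,300), pink (254,218) and green (358,235). The blue grip on a steel blade with its toe towards the camera is the one to take. Jig at (430,320), with the red stop on the camera side.

Run:
```python
from h import *
P={}
tiles=[]
for c,boxes in [("scene",[(120,235,100,75),(370,260,120,90)]),("side",[(405,275,100,75),(235,145,120,90)])]:
    p=env.read_camera(c); im=p['color']
    for x,y,ww,hh in boxes: tiles.append(cv2.resize(im[y:y+hh,x:x+ww],(400,300),interpolation=cv2.INTER_CUBIC))
    hsv=cv2.cvtColor(im,cv2.COLOR_BGR2HSV)
    x,y,ww,hh=boxes[0]
    for nm,lo,hi,z in [("yellow",(20,150,120),(35,255,255),7),("blue",(100,120,40),(125,255,255),34)]:
        m=cv2.inRange(hsv,lo,hi)[y:y+hh,x:x+ww]; yy,xx=np.nonzero(m)
        u=(xx.mean()+x,yy.mean()+y); print(c,nm,len(xx),np.round(u,1),back(p,u,z).round(1))
    x,y,ww,hh=boxes[1]
    m=cv2.inRange(hsv,(0,170,80),(6,255,255))[y:y+hh,x:x+ww]; yy,xx=np.nonzero(m)
    box=cv2.boxPoints(cv2.minAreaRect(np.c_[xx+x,yy+y].astype(np.float32))); print('red',box.round().tolist(),[back(p,b,60).round().tolist() for b in box])
    for n in ["file","tile"]:
        r=env.place_of(n,p)[0]; print(n,w(p,r['at']).round(1))
cv2.imwrite('pics/m.png',np.vstack([np.hstack(tiles[:2]),np.hstack(tiles[2:])]))
```

```text
scene yellow 55 [164.3 308. ] [ 612.2 -307.5    7. ]
scene blue 294 [167.6 261.3] [ 524.  -331.4   34. ]
red [[381.0, 337.0], [388.0, 314.0], [467.0, 337.0], [460.0, 360.0]] [[643.0, 79.0, 60.0], [595.0, 85.0, 60.0], [620.0, 212.0, 60.0], [665.0, 201.0, 60.0]]
file [ 357.5 -210.1    1.4]
tile [569.8 153.6  96.7]
side yellow 94 [465.1 288.2] [ 623.4 -309.9    7. ]
side blue 575 [446.8 303. ] [ 544.3 -321.9   34. ]
red [[296.0, 162.0], [300.0, 157.0], [328.0, 182.0], [324.0, 187.0]] [[615.0, 205.0, 60.0], [637.0, 215.0, 60.0], [615.0, 84.0, 60.0], [595.0, 76.0, 60.0]]
file [346.6  -6.7   2.7]
tile [576.9 153.4  97.4]
```

View pics/m.png

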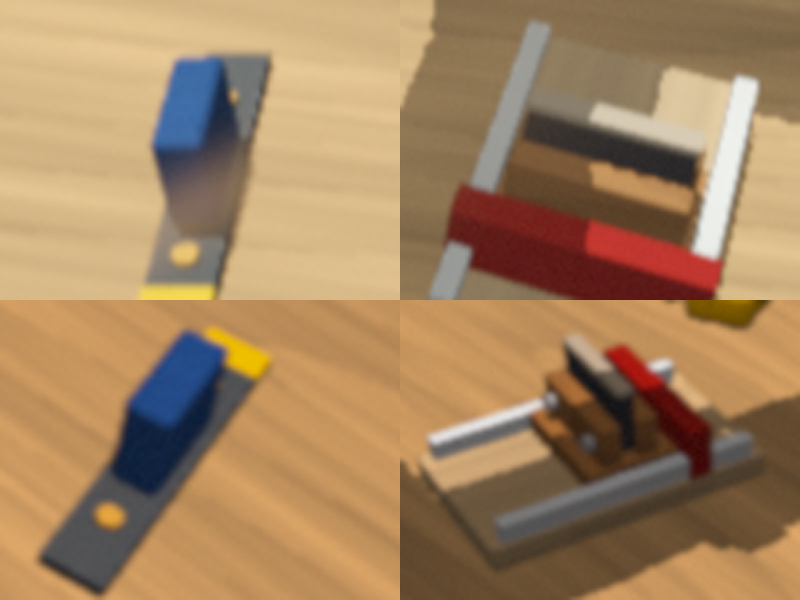

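The close crop shows the blue grip on a dark blade with a yellow toe, so the choice is right. The tile strip runs roughly along world y, and the red stop lies on its +x side.

Run:
```python
from h import *
S=env.read_camera("scene"); D=env.read_camera("side")
fs=lambda u,v:(120+u/4,235+v/4); fd=lambda u,v:(405+u/4,275+(v-300)/4)
js=lambda u,v:(370+(u-400)*.3,260+v*.3); jd=lambda u,v:(235+u*.3,145+(v-300)*.3)
def run(n,p,f,pts,z):
    X=np.array([back(p,f(*q),z) for q in pts]); print(n,X[:,:2].round().tolist(),'mean',X[:,:2].mean(0).round(1))
run('grip S',S,fs,[(178,60),(220,60),(205,150),(155,148)],60)
run('grip D',D,fd,[(188,332),(222,352),(165,425),(130,408)],60)
run('blade D',D,fd,[(42,556),(102,588),(270,358),(207,328)],8)
run('tile S',S,js,[(528,92),(705,135),(698,152),(526,110)],95)
run('tile D',D,jd,[(565,338),(582,336),(634,376),(625,396)],95)
run('railL S',S,js,[(540,22),(480,190)],35)
run('railR S',S,js,[(747,80),(708,255)],35)
run('rail D',D,jd,[(500,522),(690,460)],35)
run('rail2 D',D,jd,[(432,440),(545,400)],35)
```

```text
grip S [[521.0, -334.0], [517.0, -315.0], [573.0, -300.0], [576.0, -322.0]] mean [ 546.9 -317.9]
grip D [[569.0, -310.0], [570.0, -328.0], [516.0, -337.0], [513.0, -321.0]] mean [ 541.9 -324.1]
blade D [[458.0, -326.0], [464.0, -354.0], [630.0, -322.0], [624.0, -289.0]] mean [ 544.1 -322.9]
tile S [[563.0, 112.0], [575.0, 198.0], [586.0, 194.0], [575.0, 112.0]] mean [574.8 154.1]
tile D [[788.0, 3.0], [799.0, -3.0], [786.0, -62.0], [762.0, -74.0]] mean [784.  -33.7]
railL S [[452.0, 120.0], [579.0, 96.0]] mean [515.4 108.3]
railR S [[475.0, 233.0], [599.0, 210.0]] mean [536.9 221.3]
rail D [[657.0, -62.0], [809.0, -103.0]] mean [733.  -82.7]
rail2 D [[691.0, 36.0], [790.0, 17.0]] mean [740.6  26.4]
```

Call:
drive_tool(
  rows=[
    [[-0.25,0,0,0,0,0,1],[-0.25,0,0,0,0,0,1],[-0.25,0,0,0,0,0,1],[-0.25,0,0,0,0,0,1],[-0.25,0.1,0,0,0,0,1]],
  ],
)

```text
t: 1.42
eef_pos: [647.6, -310.4, 234.3]
tcp_rot: [3.141, 0.0, 1.57]
ft_force: [-0.5, 0.1, 0.7]
opening: 1.001
grip_force: 0.0
```

Call:
drive_tool(
  rows=[
    [[-0.02,-0.2,0,0,0,0,1],[-0.02,-0.2,0,0,0,0,1],[0,0,0,0,0,0.058,1],[0,0,0,0,0,0.058,1],[0,0,0,0,0,0.058,1]],
  ],
)

```text
t: 2.05
eef_pos: [548.1, -318.1, 233.8]
tcp_rot: [3.141, -0.0, 1.018]
ft_force: [-0.8, 0.8, -0.6]
opening: 1.001
grip_force: 0.0
```

Call:
drive_tool(
  rows=[
    [[0,0,0,0,0,0.058,1],[0,0,0,0,0,0.058,1],[0,0,0,0,0,0.058,1],[0,0,0,0,0,0.058,1],[0,0,0,0,0,0.03,1]],
  ],
)

```text
t: 2.68
eef_pos: [548.2, -318.0, 233.7]
tcp_rot: [3.142, -0.0, 0.197]
ft_force: [-0.1, 0.3, -0.1]
opening: 1.003
grip_force: 0.0
```

Run:
```python
from h import *
D=env.read_camera("side"); jd=lambda u,v:(235+(u-400)*.3,145+(v-300)*.3)
def run(n,p,f,pts,z):
    X=np.array([back(p,f(*q),z) for q in pts]); print(n,X[:,:2].round().tolist(),'mean',X[:,:2].mean(0).round(1))
run('tile D',D,jd,[(565,338),(582,336),(634,376),(625,396)],95)
run('rail D',D,jd,[(500,522),(690,460)],35)
run('rail2 D',D,jd,[(432,440),(545,400)],35)
W=env.read_camera("wrist"); cv2.imwrite('pics/w.png',W['color'])
for r in env.place_of("file",W): print(r['score'],w(W,r['at']).round(1),px(W,w(W,r['at'])).round())
s=env.state(); print(s['joints'],s['eef_pos'],s['tcp_rot'])
```

```text
tile D [[577.0, 196.0], [588.0, 190.0], [582.0, 124.0], [561.0, 109.0]] mean [576.8 154.9]
rail D [[457.0, 119.0], [599.0, 86.0]] mean [527.9 102.6]
rail2 D [[477.0, 231.0], [569.0, 217.0]] mean [522.9 223.9]
0.92 [ 354.3 -213.7   -1.8] [186. 365.]
0.86 [ 541.3 -320.5    1.7] [318. 217.]
[-6.29822175e-01  5.03523420e-01  1.53605564e+00  4.92167212e-05
  1.10196519e+00  7.38133727e-01] [ 548.21987577 -318.00609724  233.6646174 ] [ 3.14158640e+00 -6.50450486e-05  2.02818187e-01]
```

View pics/w.png

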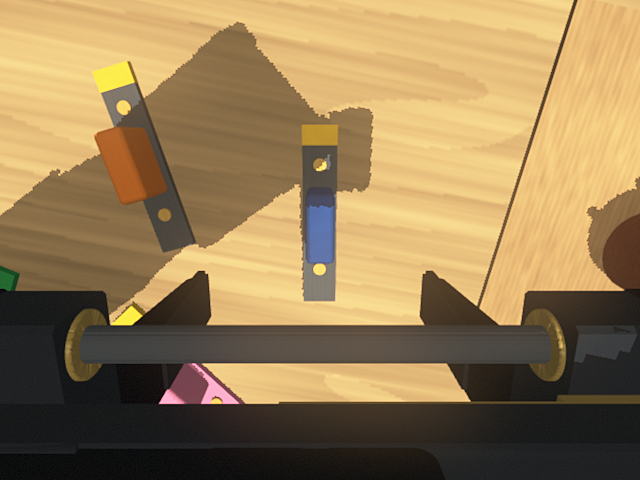

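The wrist view shows the blue file in line with the tool, toe at (320,125), tail at (319,300). The orange file is clear of the fingers at (140,165).

Run:
```python
from h import *
W=env.read_camera("wrist")
def run(n,pts,z):
    X=np.array([back(W,q,z) for q in pts]); t=(X[0]+X[1])/2;b=(X[2]+X[3])/2; print(n,X[:,:2].round().tolist(),'mean',((t+b)/2)[:2].round(1),'yaw',np.arctan2(*(t-b)[1::-1]),np.linalg.norm(t-b))
run('blade',[(302,125),(338,125),(336,300),(302,300)],8)
m=cv2.inRange(cv2.cvtColor(W['color'],cv2.COLOR_BGR2HSV),(100,100,60),(125,255,255))
n,l,st,c=cv2.connectedComponentsWithStats(m); i=1+st[1:,4].argmax(); print(st[i],back(W,c[i],34).round(1))
```

```text
blade [[622.0, -289.0], [629.0, -321.0], [463.0, -355.0], [456.0, -322.0]] mean [ 542.5 -322. ] yaw 0.19935887354751775 168.761089740577
[ 307  205   27   58 1343] [ 533.9 -324.1   34. ]
```

Call:
drive_tool(
  rows=[
    [[-0.026,0.011,0.2,0,0,0,1],[0,0,0.2,0,0,0,1],[0,0,0.2,0,0,0,1],[0,0,0.1,0,0,0,1],[0,0,0.08,0,0,0,1]],
  ],
)

```text
t: 3.5
eef_pos: [542.4, -322.0, 37.4]
tcp_rot: [-3.141, 0.0, 0.203]
ft_force: [-0.1, -0.7, 0.3]
opening: 1.004
grip_force: 0.0
```

Call:
drive_tool(
  rows=[
    [[0,0,0,0,0,0,0.6],[0,0,0,0,0,0,0],[0,0,0,0,0,0,0],[0,0,0,0,0,0,0],[0,0,0,0,0,0,0]],
  ],
)

```text
t: 4.12
eef_pos: [542.5, -322.1, 39.1]
tcp_rot: [3.141, -0.001, 0.201]
ft_force: [0.3, 0.5, -0.3]
opening: 0.53
grip_force: 0.0
```

Call:
drive_tool(
  rows=[
    [[0,0,0,0,0,0,0],[0,0,0,0,0,0,0],[0,0,0,0,0,0,0],[0,0,0,0,0,0,0],[0,0,0,0,0,0,0]],
  ],
)

```text
t: 4.75
eef_pos: [542.5, -322.1, 38.7]
tcp_rot: [3.141, -0.0, 0.201]
ft_force: [1.4, -0.7, -0.5]
opening: 0.252
grip_force: 30.0
```

Call:
drive_tool(
  rows=[
    [[0,0,-0.1,0,0,0,0],[0,0,-0.2,0,0,0,0],[0,0,-0.2,0,0,0,0],[0,0,-0.2,0,0,0,0],[0,0,0,0,0,0,0]],
  ],
)

```text
t: 5.38
eef_pos: [543.3, -322.5, 217.3]
tcp_rot: [3.137, -0.004, 0.201]
ft_force: [0.4, -0.9, -2.9]
opening: 0.255
grip_force: 30.0
```

Call:
drive_tool(
  rows=[
    [[0,0,0,0,0,0.041,0],[0,0,0,0,0,0.041,0],[0,0,0,0,0,0.041,0],[-0.04,-0.19,0,0,0,0,0],[-0.04,-0.19,0,0,0,0,0]],
  ],
)

```text
t: 6.0
eef_pos: [539.3, -223.7, 211.6]
tcp_rot: [-3.14, 0.003, -0.187]
ft_force: [1.2, 0.2, -2.2]
opening: 0.251
grip_force: 30.0
```

Call:
drive_tool(
  rows=[
    [[-0.04,-0.19,0,0,0,0,0],[-0.04,-0.19,0,0,0,0,0],[-0.04,-0.19,0,0,0,0,0],[-0.04,-0.19,0,0,0,0,0],[-0.04,-0.19,0,0,0,0,0]],
  ],
)

```text
t: 6.62
eef_pos: [534.0, 19.3, 212.1]
tcp_rot: [3.141, 0.003, -0.185]
ft_force: [0.4, -0.6, -2.1]
opening: 0.248
grip_force: 30.0
```

Call:
drive_tool(
  rows=[
    [[-0.04,-0.19,0,0,0,0,0],[-0.04,-0.19,0,0,0,0,0],[-0.032,-0.19,0,0,0,0,0],[0,0,0,0,0,0,0],[0,0,0,0,0,0,0]],
  ],
)

```text
t: 7.25
eef_pos: [533.0, 162.7, 212.4]
tcp_rot: [3.141, 0.002, -0.185]
ft_force: [-0.7, 0.2, -2.9]
opening: 0.25
grip_force: 30.0
```

Run:
```python
from h import *
a=[]
for c in ["wrist","side"]:
    p=env.read_camera(c); a.append(p['color'])
    for n in ["tile","file","jig"]:
        for r in env.place_of(n,p): print(c,n,round(r['score'],2),w(p,r['at']).round(1),px(p,w(p,r['at'])).round())
cv2.imwrite('pics/t.png',np.vstack([cv2.resize(a[0],(600,300)) if 0 else a[0][:300],cv2.resize(a[1][60:260,160:586],(640,300))]))
s=env.state(); print(s['joints'],s['eef_pos'],s['tcp_rot'])
```

```text
wrist file 0.69 [ 3.469e+02 -2.500e+00 -2.000e-01] [511. 361.]
wrist file 0.67 [531.5 167.8 175. ] [308. 283.]
side tile 0.88 [576.5 154.8  94. ] [295. 164.]
side file 0.91 [535.5 161.2 177.3] [277. 137.]
side file 0.64 [ 354.7 -211.     1.7] [328. 333.]
side file 0.58 [350.1  -4.3  -0. ] [260. 274.]
side jig 0.77 [572.3 155.4  -0.6] [296. 197.]
[ 1.77053297e-01  4.17757705e-01  1.74936899e+00 -5.14252637e-05
  9.74314144e-01  1.93401253e+00] [533.70182401 162.42924848 213.6870268 ] [-3.14157849e+00 -1.57021609e-04 -1.86134023e-01]
```

View pics/t.png

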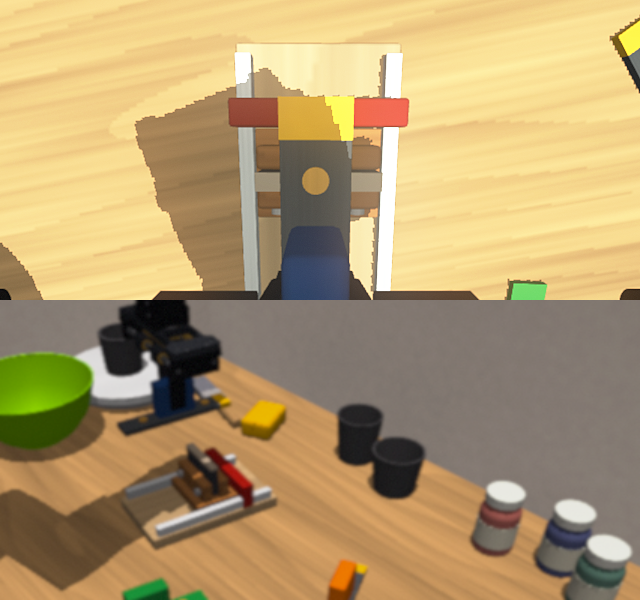

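Wrist view: the file is in line with the jig. The tile strip runs from (255,182) to (381,182), centred under the blade, and the red stop is at row 112.

Run:
```python
from h import *
p=env.read_camera("wrist")
for q in [(255,182),(381,182)]: print(back(p,q,95).round(1))
for q in [(229,98),(408,98)]: print(back(p,q,60).round(1))
for q in [(279,97),(354,97)]: print('toe',back(p,q,183).round(1))
print(env.state()['eef_pos'])
```

```text
[579.  195.7  95. ]
[563.5 113.3  95. ]
[638.1 206.5  60. ]
[614.3  80.7  60. ]
toe [619.5 163.  183. ]
toe [613.6 131.6 183. ]
[533.69423242 162.56353978 213.69995112]
```

Call:
drive_tool(
  rows=[
    [[0.05,0,0.1,0,0,0,0],[0,0,0.1,0,0,0,0],[0,0,0.08,0,0,0,0],[0,0,0,0,0,0,0],[0,0,0,0,0,0,0]],
  ],
)

```text
t: 8.32
eef_pos: [546.3, 160.7, 144.4]
tcp_rot: [-3.141, -0.001, -0.185]
ft_force: [0.2, 0.0, -2.8]
opening: 0.252
grip_force: 30.0
```

Call:
drive_tool(
  rows=[
    [[0,0,0.02,0,0,0,0],[0,0,0.008,0,0,0,0],[0,0,0,0,0,0,0]],
  ],
)

```text
t: 8.7
eef_pos: [545.9, 160.6, 136.7]
tcp_rot: [3.142, -0.0, -0.185]
ft_force: [-0.6, -0.1, -2.2]
opening: 0.254
grip_force: 30.0
```

Call:
drive_tool(
  rows=[
    [[0,0,0.012,0,0,0,0],[0,0,0,0,0,0,0]],
  ],
)

```text
t: 8.95
eef_pos: [545.9, 160.6, 133.6]
tcp_rot: [-3.142, -0.0, -0.185]
ft_force: [-0.0, 0.0, -2.2]
opening: 0.25
grip_force: 30.0
```

Call:
drive_tool(
  rows=[
    [[0,0,0.006,0,0,0,0],[0,0,0,0,0,0,0]],
  ],
)

```text
t: 9.2
eef_pos: [545.9, 160.6, 133.5]
tcp_rot: [-3.141, -0.001, -0.185]
ft_force: [-5.7, -1.1, 12.7]
opening: 0.249
grip_force: 30.0
```

Call:
drive_tool(
  rows=[
    [[0.048,0,-0.001,0,0,0,0],[0.048,0,0,0,0,0,0],[0.048,0,0,0,0,0,0]],
  ],
)

```text
t: 9.57
eef_pos: [580.8, 154.3, 133.5]
tcp_rot: [-3.141, 0.001, -0.185]
ft_force: [-8.5, 1.8, 13.4]
opening: 0.253
grip_force: 30.0
```

Call:
drive_tool(
  rows=[
    [[0.048,0,0,0,0,0,0],[0.048,0,0,0,0,0,0]],
  ],
)

```text
t: 9.82
eef_pos: [604.5, 149.8, 133.2]
tcp_rot: [-3.141, 0.001, -0.185]
ft_force: [-5.1, 1.1, 6.9]
opening: 0.252
grip_force: 30.0
```

Call:
drive_tool(
  rows=[
    [[0.004,0,0,0,0,0,0]],
  ],
)

```text
t: 9.95
eef_pos: [606.2, 149.4, 133.2]
tcp_rot: [-3.141, -0.0, -0.186]
ft_force: [-2.9, 0.4, 8.8]
opening: 0.25
grip_force: 30.0
```

Call:
drive_tool(
  rows=[
    [[0.008,0,-0.06,0,0,0,0],[0,0,-0.08,0,0,0,0],[0,0,0,0,0,0,0]],
  ],
)

```text
t: 10.32
eef_pos: [608.6, 149.1, 169.1]
tcp_rot: [-3.141, -0.003, -0.185]
ft_force: [-0.3, 0.4, -2.9]
opening: 0.252
grip_force: 30.0
```

Run:
```python
from h import *
p=env.read_camera("side"); im=p['color']
q=env.read_camera("scene")
for k in (p,q):
  for n in ["tile","file"]:
    r=env.place_of(n,k)[0]; print(n,w(k,r['at']).round(1))
cv2.imwrite('pics/l.png',np.hstack([cv2.resize(im[70:220,215:365],(400,400)),cv2.resize(q['color'][210:380,350:520],(400,400))]))
print(env.state()['eef_pos'])
```

```text
tile [576.3 154.4  93.9]
file [348.   -4.6   0. ]
tile [571.8 154.6  97. ]
file [ 356.3 -211.5    1.3]
[607.59059611 148.96365934 166.71212041]
```

View pics/l.png

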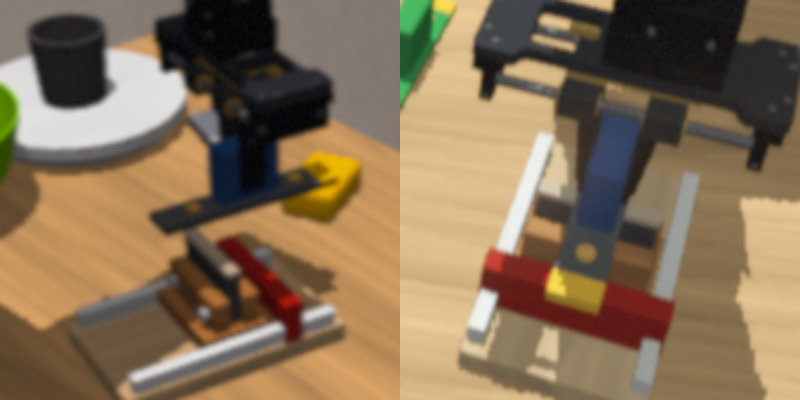

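Picture: the blade is level and lifted above the tile, the sled still against its stop. Carrying back in the air.

Call:
drive_tool(
  rows=[
    [[-0.127,0,0,0,0,0,0],[-0.127,0,0,0,0,0,0],[0,0,0,0,0,0,0],[0,0,0.11,0,0,0,0],[0,0,0,0,0,0,0]],
  ],
)

```text
t: 11.25
eef_pos: [545.3, 160.5, 138.4]
tcp_rot: [3.141, 0.003, -0.186]
ft_force: [-0.5, -0.4, -1.8]
opening: 0.251
grip_force: 30.0
```

Call:
drive_tool(
  rows=[
    [[0,0,0.015,0,0,0,0],[0,0,0,0,0,0,0]],
  ],
)

```text
t: 11.5
eef_pos: [545.8, 160.7, 136.5]
tcp_rot: [-3.141, -0.001, -0.185]
ft_force: [-0.0, 0.0, -1.2]
opening: 0.256
grip_force: 30.0
```

Call:
drive_tool(
  rows=[
    [[0,0,0.012,0,0,0,0],[0,0,0,0,0,0,0]],
  ],
)

```text
t: 11.75
eef_pos: [545.7, 160.8, 133.6]
tcp_rot: [-3.141, -0.001, -0.185]
ft_force: [0.1, -0.9, 0.3]
opening: 0.25
grip_force: 30.0
```

Call:
drive_tool(
  rows=[
    [[0,0,0.004,0,0,0,0],[0,0,0,0,0,0,0]],
  ],
)

```text
t: 12.0
eef_pos: [545.7, 160.8, 133.5]
tcp_rot: [-3.141, -0.002, -0.185]
ft_force: [-3.7, -1.1, 12.2]
opening: 0.252
grip_force: 30.0
```

Call:
drive_tool(
  rows=[
    [[0.048,0,-0.001,0,0,0,0],[0.048,0,0,0,0,0,0],[0.048,0,0,0,0,0,0]],
  ],
)

```text
t: 12.38
eef_pos: [580.5, 154.3, 133.4]
tcp_rot: [-3.141, 0.001, -0.185]
ft_force: [-5.4, 1.1, 10.4]
opening: 0.255
grip_force: 30.0
```

Call:
drive_tool(
  rows=[
    [[0.048,0,0,0,0,0,0],[0.048,0,0,0,0,0,0]],
  ],
)

```text
t: 12.62
eef_pos: [604.1, 149.8, 133.2]
tcp_rot: [-3.141, 0.001, -0.185]
ft_force: [-5.5, -0.5, 8.1]
opening: 0.252
grip_force: 30.0
```

Call:
drive_tool(
  rows=[
    [[0.004,0,0,0,0,0,0]],
  ],
)

```text
t: 12.75
eef_pos: [605.8, 149.5, 133.2]
tcp_rot: [-3.141, -0.0, -0.186]
ft_force: [-3.3, 0.6, 8.4]
opening: 0.251
grip_force: 30.0
```

Call:
drive_tool(
  rows=[
    [[0.008,0,-0.06,0,0,0,0],[0,0,-0.15,0,0,0,0],[0,0,-0.15,0,0,0,0],[0,0,0,0,0,0,0]],
  ],
)

```text
t: 13.25
eef_pos: [608.4, 149.3, 225.8]
tcp_rot: [-3.14, -0.005, -0.185]
ft_force: [0.0, 0.2, -2.9]
opening: 0.249
grip_force: 30.0
```

Call:
drive_tool(
  rows=[
    [[0.0095,0.19,0,0,0,0,0],[0.0095,0.19,0,0,0,0,0],[0.0095,0.19,0,0,0,0,0],[0.0095,0.19,0,0,0,0,0],[0.0095,0.19,0,0,0,0,0]],
  ],
)

```text
t: 13.88
eef_pos: [574.5, -87.9, 221.5]
tcp_rot: [-3.142, 0.001, -0.185]
ft_force: [0.5, 1.1, -2.5]
opening: 0.252
grip_force: 30.0
```

Call:
drive_tool(
  rows=[
    [[0.0095,0.19,0,0,0,0,0],[0.0095,0.19,0,0,0,0,0],[0.0095,0.19,0,0,0,0,0],[0.0095,0.19,0,0,0,0,0],[0.0095,0.19,0,0,0,0,0]],
  ],
)

```text
t: 14.5
eef_pos: [542.4, -323.5, 221.4]
tcp_rot: [-3.141, 0.001, -0.185]
ft_force: [0.8, 0.5, -2.0]
opening: 0.249
grip_force: 30.0
```

Call:
drive_tool(
  rows=[
    [[0,0,0,0,0,-0.041,0],[0,0,0,0,0,-0.041,0],[0,0,0,0,0,-0.041,0],[0,0,0,0,0,0,0],[0,0,0,0,0,0,0]],
  ],
)

```text
t: 15.12
eef_pos: [543.0, -322.0, 221.9]
tcp_rot: [-3.141, 0.0, 0.198]
ft_force: [-0.4, 0.3, -1.6]
opening: 0.249
grip_force: 30.0
```

Position good. I'll descend about 178 mm, leaving the last few for a check.

Call:
drive_tool(
  rows=[
    [[0,0,0.2,0,0,0,0],[0,0,0.2,0,0,0,0],[0,0,0.2,0,0,0,0],[0,0,0.11,0,0,0,0],[0,0,0,0,0,0,0]],
  ],
)

```text
t: 15.75
eef_pos: [542.4, -321.6, 43.0]
tcp_rot: [-3.139, 0.003, 0.199]
ft_force: [-1.3, 0.9, -1.5]
opening: 0.251
grip_force: 30.0
```

Call:
drive_tool(
  rows=[
    [[0,0,0.01,0,0,0,0],[0,0,0,0,0,0,0]],
  ],
)

```text
t: 16.0
eef_pos: [543.6, -322.4, 43.7]
tcp_rot: [3.14, -0.001, 0.201]
ft_force: [0.3, 0.2, -2.8]
opening: 0.25
grip_force: 30.0
```

Call:
drive_tool(
  rows=[
    [[0,0,0.014,0,0,0,0],[0,0,0,0,0,0,0]],
  ],
)

```text
t: 16.25
eef_pos: [543.2, -322.2, 39.1]
tcp_rot: [3.141, -0.0, 0.201]
ft_force: [-0.4, 0.1, -1.7]
opening: 0.253
grip_force: 30.0
```

Call:
drive_tool(
  rows=[
    [[0,0,0.006,0,0,0,0],[0,0,0,0,0,0,0]],
  ],
)

```text
t: 16.5
eef_pos: [543.2, -322.3, 38.5]
tcp_rot: [3.141, -0.001, 0.201]
ft_force: [-4.0, 0.4, 8.7]
opening: 0.248
grip_force: 30.0
```

Down on the table with light pressing; releasing.

Call:
drive_tool(
  rows=[
    [[0,0,0,0,0,0,0.6],[0,0,0,0,0,0,0.7],[0,0,0,0,0,0,0.7],[0,0,0,0,0,0,0.7],[0,0,0,0,0,0,0.7]],
  ],
)

```text
t: 17.12
eef_pos: [543.2, -322.1, 37.3]
tcp_rot: [-3.142, -0.0, 0.201]
ft_force: [-0.2, -0.2, 0.3]
opening: 0.687
grip_force: 0.0
```

Call:
drive_tool(
  rows=[
    [[0,0,-0.06,0,0,0,0.7],[0,0,-0.2,0,0,0,0.7],[0,0,-0.2,0,0,0,0.7],[0,0,-0.2,0,0,0,0.7],[0,0,0,0,0,0,0.7]],
  ],
)

```text
t: 17.75
eef_pos: [544.2, -322.8, 207.5]
tcp_rot: [3.136, -0.005, 0.201]
ft_force: [0.7, -0.3, -0.7]
opening: 0.704
grip_force: 0.0
```

Run:
```python
from h import *
for c in ["wrist","scene","side"]:
    p=env.read_camera(c)
    if c=="side": cv2.imwrite('pics/end.png',p['color'])
    for n in ["file","tile"]:
        for r in env.place_of(n,p): print(c,n,round(r['score'],2),w(p,r['at']).round(1))
```

```text
wrist file 0.64 [ 539.1 -319.1    0.6]
scene file 0.96 [ 3.581e+02 -2.117e+02  1.000e-01]
scene file 0.82 [ 5.442e+02 -3.267e+02  2.000e-01]
scene file 0.81 [ 3.521e+02 -1.500e+00 -1.000e-01]
scene tile 0.94 [573.2 154.2  98. ]
side file 0.7 [349.5  -6.8   2.3]
side file 0.64 [ 354.1 -210.2    4.5]
side file 0.63 [ 546.5 -323.1    0.7]
side tile 0.94 [577.  156.6  92.6]
```

View pics/end.png

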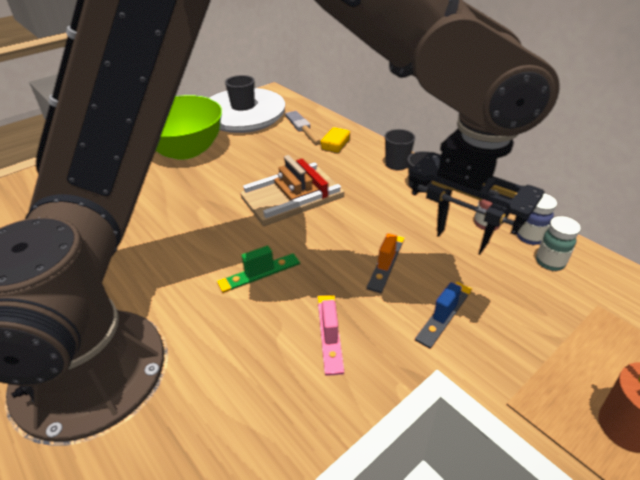

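The blue file lies flat at (445,312) where it started. The orange file at (385,262) has not moved, and the gripper is clear.

```bash
python3 -c "
from cell import env
print(env.job_done())"
```

```text
the job is handed in; nothing more can be done
None
```

I made two level strokes with the blue file, lifting it clear and carrying it back in the air, then set it down flat where it lay and handed the job in; the orange file and the sled stayed put in the final pictures, and no verdict came back.

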